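# Put the washed piping nozzles back in their case in order of size

## Robot

A 6-joint arm with a two-finger parallel gripper is mounted at the origin on a cart in front of the work surface, level with it; the furniture and walls round the work are solid. World frame = base frame: x ahead of the robot, y to its left, z up, the work surface at z = 0. Lengths are in mm, angles in rad, forces in N, time in s.
With the tool pointing down it reaches from about 300 to 775 mm from the base axis. Payload 14.6 kg.
Tool frame: the origin (TCP) lies on the mounting face of the last link; the fingertips stand 199 mm ahead of it and the grasp point (between the pads) lies 180 mm ahead of it; z points along the fingers, y is the line along which they close (so a half turn about z gives the same grasp; the last joint's range is limited). The gripper opens to 94 mm and grips with 3 to 60 N. Pads are 16 mm wide; open, the fingers measure 119 mm over their backs; the gripper's body (75 mm by 177 mm) begins 78 mm behind the grasp point.
Start: joints at [1.21, 0.3, 1.521, -0, 1.321, -0.067], TCP at [159.273, 526.425, 404.646] pointing down, gripper open.
Joint ranges: [-3.03, 3.03], [-0.79, 2.21], [0.23, 2.52], [-1.04, 4.18], [0, 3.07], [-2.55, 2.55]. Speed limits (rad/s): [2.22, 2.22, 2.57, 3.14, 3.14, 3.14].

## Interface

Orientations are given as [roll, pitch, yaw] about the fixed x, y, z axes, in that order (R = Rz(yaw) Ry(pitch) Rx(roll)).
In Python, from cell import manip gives the robot as it stands. The module is installed in compiled form; this text tells all that it offers.
- The arm moves only by the shell command python3 -m creep 'ROWS' [FORCE]. ROWS is a JSON object of lists of equal length, an entry for each row: "slide": the shift along the world's x, y, z in cm, a list of three; "turn": the turn about the world's z in rad; "claw": the opening, from 0 (shut) to 1 (fully open). A call has 1 to 8 rows; each row shifts and turns the commanded pose from where the row before left it; what a row does not reach is not made up. A row lasts 1/8 s, in which the tool goes at most 62.5 mm and 10.7 degrees, less where a joint would pass 70% of its speed; a pose out of reach is approached as far as the arm can. A call with a gripper value outside its range is refused whole. The fingers move at their own pace and stop on an object; FORCE is the grip in N (left out, the last holds). Time passes only in rows, so rows that do not move let the fingers close. It gives the time, the measured TCP pose, the force, the opening and the grip force at its end, in the units of the state.
- manip.read_state(): the state, without advancing time (a new reading comes with each control period).
- manip.camera(name): name is "side" or "top"; returns (picture, depth): 384x512x3 uint8, red, green, blue; 384x512 float32, mm along the optical axis (not along the pixel's ray), 0 where there is no reading.
- manip.calibration(name): a dict with "intrinsics" (3x3 intrinsics, pixels), "pose" (4x4, takes a point from camera to world coordinates). Camera axes: x right, y up, looking along -z (the intrinsics and any distortion apply to the point x, -y, -z); pixel columns grow to the right and rows downward; lengths in mm; the calibration is good to about 2 mm. A picture is of the moment at which its call begins. calibration takes no time and is no camera call.
- manip.sign_off(): hands the job in; it is judged then, once.
Trained networks look in the newest picture that a camera, given by its name, has taken for a name from the list of things; names that differ only in an ending like _2 or _b are one class to them, and where a whole thing is asked for, a point or a joint stands for the part that bears it (a point fixed in the world has none). Each returns a list of dicts, best first, with "score" (0 to 1); they miss things now and then, are a little off and sometimes report something else, mostly with a low value. They report only what shows in the picture. A call takes as long as a camera call. They do not tell look-alikes from the thing itself.
- manip.cut_out(query, camera): "mask" (384x512 bool, what is visible of it) and "position" ([column, row] in pixels, amid what is visible of it).
The state is a dict: "clock": time; "joints": joint angles; "qd": joint speeds; "effort": joint torques, N m; "eef_pos": TCP position; "eef_rot": TCP orientation; "wrist_force": force on the tool from outside, world axes, zero at the start; "moment": the same for the moment, N m; "finger_gap": finger opening in mm; "finger_force": force on a finger pad.
Only numpy, scipy, OpenCV 4.12 (cv2) and the standard library are available. Lean on these libraries where they do the work, as an engineer would, in place of code of your own. Each camera call takes 0.05 s, during which the arm holds its last target. There are 200 camera calls.

## Task

Open the clear lid of the piping-nozzle case right up and stand the three washed nozzles from the wooden board upright, tip up, in its three empty compartments, one in each, so that the five nozzles in the case run in order of size along the row from the biggest at the one end to the smallest at the other. Then close the lid fully, and leave the little bowl, the steel jug and the two nozzles that are already in the case where they are.

Things in the scene. Friction and masses are not known exactly. Their poses are not given: they have to be found in the camera images.
- case: Black tray of the nozzle case, fixed, 100 (x, away from the robot) by 292 mm (y); origin under its centre. Walls 18 mm high, 3 thick; floor 4 thick. Five compartments in a row at y = -114, -57, 0, 57, 114 mm, each 54 mm wide, 94 deep, partitions 14 mm high. Lid hinge line: along y at x = 50, z = 18 mm. Biggest and smallest nozzle stand in the end compartments, either way round.
- case_lid (a joint): Hinge of the clear lid, rad: 0 closed (may start ajar), 1.7 fully open, just past upright. Lid: shell 100 x 292 mm, 62 high, walls 2.5; closed, its top is 80 mm above the worktop. Stiff hinge: stays at any angle; about 2 N at the tab moves it.
- lid_tab (a point): Middle of the black lift tab on the lid's front, 16 mm below the lid's top; grip it by its two sides. Tab: sticks out 29 mm, 16 wide (along the case's y), 8 thick. Lid closed, this point is at x = -67, y = 0, z = 60 mm in the case's frame (117 mm in front of the hinge line, 42 above it); it turns with the lid.
- nozzle_5: Biggest nozzle, in an end compartment; stays there. All five are plain steel cones standing on the wide end, tip up, the last 14 mm of the tip straight; origin: centre of the underside, z up the axis. Base 44 mm across, tip 20 across, 70 high.
- nozzle_4: Second biggest nozzle, loose on the wooden board (its top 21 mm above the worktop): base 38 mm across, tip 17 mm across (straight for the last 14 mm), 58 mm high; about 50 g.
- nozzle_3: Middle-sized nozzle, loose on the wooden board: base 32 mm across, tip 14 mm across (straight for the last 14 mm), 46 mm high; about 40 g.
- nozzle_2: Second smallest nozzle, loose on the wooden board: base 26 mm across, tip 12 mm across (straight for the last 14 mm), 34 mm high; about 30 g.
- nozzle_1: Smallest nozzle, in the other end compartment of the case, not to be moved: base 21 mm across, tip 10 mm across, 24 mm high.
- icing_bowl: Bystander: small stoneware bowl to the right of the case, 100 mm across, 45 mm high; origin: centre of the underside.
- steel_jug: Bystander: small steel milk jug behind the case, 72 x 98 mm, 88 mm high; origin: centre of its underside.
Mind the look-alikes: they are no part of the job. What is shaped like the nozzle_3 but green is not meant.

How it is judged:
By the outcome, as a careful person would: the job done as asked, in the order asked, and still so for the second after the job is handed in, with the robot touching nothing.
It also fails if it takes over 115 s, if anything falls off the work surface, if the arm or the gripper's body presses on something with over 40 N, if the wrist force passes 120 N, or if a joint passes its speed limit or range.

## Working session

There is one attempt and no reset: what is moved stays moved. The work goes in short steps, Python scripts to look and compute and a shell command to move; the robot and the scene stay as the last step left them, time stands still between calls to the robot, and variables do not carry over. Pictures are saved under pics/ and viewed, at most 14 in all, crops included, and the job is handed in when it is done.

```bash
mkdir -p pics
cat > h.py <<'E'
import numpy as np, cv2
from cell import manip
def snap(n,f=None):
    p,d=manip.camera(n)
    if f: cv2.imwrite('pics/'+f,p[:,:,::-1])
    return p,d
def cloud(n,d):
    c=manip.calibration(n);K=np.array(c["intrinsics"]);T=np.array(c["pose"])
    v,u=np.mgrid[0:384,0:512]
    P=np.stack([(u-K[0,2])/K[0,0]*d,-(v-K[1,2])/K[1,1]*d,-d],-1)
    W=P@T[:3,:3].T+T[:3,3]; W[d==0]=np.nan
    return W
E
python3 - <<'E'
from h import *
for n in("top","side"):
    p,d=snap(n,n+"0.png"); c=manip.calibration(n)
    print(n,{k:np.round(v,3).tolist() if not isinstance(v,(str,dict)) else v for k,v in c.items()})
    W=cloud(n,d)
    for q in("nozzle_4","case","case_lid","lid_tab","icing_bowl","steel_jug"):
        for r in manip.cut_out(q,n):
            m=r["mask"];w=W[m]
            print(q,round(r["score"],2),np.round(r["position"]),m.sum(),np.round(np.nanmedian(w,0)),np.round(np.nanpercentile(w,[2,98],axis=0)).tolist(),p[m].mean(0).round())
print(manip.read_state())
E
```

```text
top {'intrinsics': [[497.4, 0.0, 263.317], [0.0, 497.4, 184.399], [0.0, 0.0, 1.0]], 'pose': [[0.004, 0.986, -0.164, 338.192], [-1.0, 0.004, -0.003, -46.405], [-0.003, 0.164, 0.986, 1486.596], [0.0, 0.0, 0.0, 1.0]]}
nozzle_4 0.67 [168. 219.] 107 [468. 238.  36.] [[457.0, 228.0, 15.0], [487.0, 254.0, 66.0]] [113.  99.  85.]
nozzle_4 0.62 [148. 166.] 56 [641. 301.  35.] [[632.0, 294.0, 23.0], [651.0, 317.0, 57.0]] [105.  96.  86.]
nozzle_4 0.54 [212. 184.] 80 [577. 115.  18.] [[567.0, 104.0, 0.0], [593.0, 131.0, 47.0]] [ 86. 106.  77.]
case 0.65 [277. 213.] 4263 [495. -78.  84.] [[445.0, -222.0, 9.0], [553.0, 63.0, 93.0]] [121. 123. 115.]
case_lid 0.61 [275. 212.] 4122 [497. -78.  84.] [[446.0, -220.0, 34.0], [553.0, 62.0, 93.0]] [120. 122. 114.]
lid_tab 0.63 [278. 212.] 4088 [498. -78.  84.] [[446.0, -221.0, 37.0], [553.0, 61.0, 93.0]] [120. 122. 114.]
icing_bowl 0.56 [386. 237.] 977 [ 427. -401.   19.] [[380.0, -441.0, -1.0], [470.0, -352.0, 47.0]] [170. 161. 136.]
steel_jug 0.81 [245. 136.] 617 [737.  19.  30.] [[697.0, -13.0, -4.0], [764.0, 60.0, 86.0]] [124. 119. 107.]
side {'intri
[... 1081 characters left out ...]

{'clock': 0.7, 'joints': array([ 1.21042586e+00,  2.99874615e-01,  1.52100872e+00, -1.34257155e-05,
        1.32070517e+00, -6.66071360e-02]), 'qd': array([ 1.90824477e-03, -6.39851874e-05, -1.38901722e-03,  3.19669087e-04,
        1.44411615e-04, -9.85988871e-04]), 'effort': array([-2.66906318e-04, -5.31584287e+01, -3.52873814e+01,  7.08055054e-02,
        2.12315843e-02, -8.32255796e-05]), 'eef_pos': array([159.25804661, 526.42188893, 404.65581947]), 'eef_rot': array([3.14158937e+00, 1.32556655e-05, 2.84783264e+00]), 'wrist_force': array([ 0.71133445, -0.31355976,  0.92839832]), 'moment': array([-0.03717477,  0.01095618, -0.00454114]), 'finger_force': 0.0, 'finger_gap': 93.90853312464459}
```

View pics/top0.png

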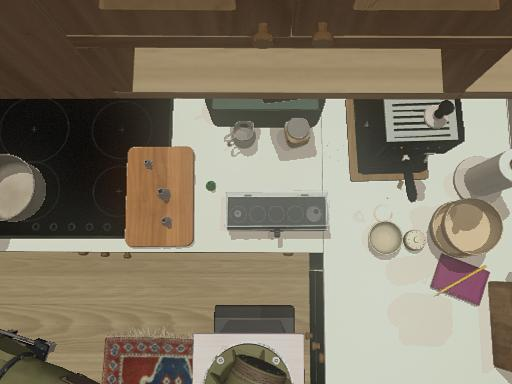

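View pics/side0.png

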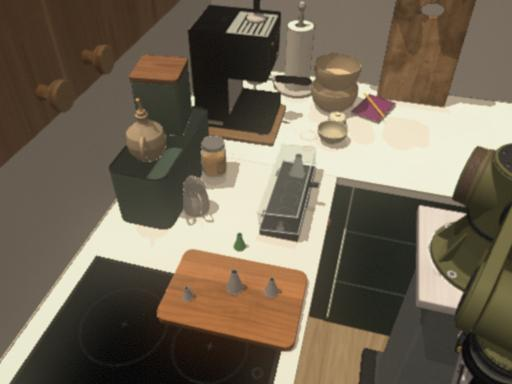

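The top view shows the board with three nozzles at about (148,164), (164,193) and (167,222), and the green look-alike at (211,186). The case is at (277,212) with the big nozzle on its right (-y) and the small one on its left. I'll measure these more finely.

Run:
```python
from h import *
from scipy import ndimage as N
for n in("top","side"):
    p,d=snap(n); W=cloud(n,d); z=W[...,2]
    m=(W[...,0]>400)&(W[...,0]<700)&(W[...,1]>180)&(W[...,1]<370)&(z>25)&(z<95)
    L,k=N.label(m)
    for i in range(1,k+1):
        w=W[L==i]
        if len(w)<15: continue
        t=w[w[:,2]>np.nanmax(w[:,2])-10]
        print(n,"nozzle",len(w),"zmax",w[:,2].max().round(1),"ctr",w.mean(0).round(1),"tip",t.mean(0).round(1),"ext",np.ptp(w,axis=0).round())
    b=(W[...,0]>400)&(W[...,0]<700)&(W[...,1]>180)&(W[...,1]<370)&(z<25); print("board z",np.nanpercentile(z[b],[10,50,90]))
    c=(W[...,0]>400)&(W[...,0]<620)&(W[...,1]>-270)&(W[...,1]<110)&(z>70)&(z<130)
    w=W[c]; r=cv2.minAreaRect(w[:,:2].astype(np.float32)); print(n,"lidrect",r)
    A=np.c_[w[:,:2],np.ones(len(w))];print("plane",np.linalg.lstsq(A,w[:,2],rcond=None)[0],"front z",np.median(w[w[:,0]<465,2]),"back z",np.median(w[w[:,0]>540,2]))
    tb=(W[...,0]>395)&(W[...,0]<442)&(W[...,1]>-130)&(W[...,1]<-30)&(z>30)
    print("tab",W[tb].mean(0).round(1),np.percentile(W[tb],[5,95],axis=0).round().tolist() if tb.any() else 0)
    S=((190,150,150,75),(115,140,90,110)) if n=="top" else ((240,140,90,105),(150,225,170,125))
    y=[cv2.resize(p[b:b+h,a:a+w_],None,fx=400/h,fy=400/h,interpolation=cv2.INTER_CUBIC) for a,b,w_,h in S]
    o=np.hstack(y); s=min(800/o.shape[1],1); cv2.imwrite(f'pics/crop_{n}.png',cv2.resize(o,None,fx=s,fy=s)[:,:,::-1])
```

```text
top nozzle 51 zmax 59.6 ctr [642.5 302.4  39.9] tip [643.6 304.8  54.4] ext [25. 27. 34.]
top nozzle 122 zmax 85.5 ctr [548.9 250.   51.5] tip [551.5 253.7  79. ] ext [34. 37. 60.]
top nozzle 80 zmax 70.7 ctr [468.5 239.4  44.9] tip [470.4 242.3  65.1] ext [26. 26. 45.]
board z [15.70353771 19.77745006 23.30380592]
top lidrect ((488.3270263671875, -80.45352172851562), (131.80165100097656, 296.8151550292969), 0.15696348249912262)
plane [-8.86168347e-02 -1.02226917e-03  1.28417287e+02] front z 88.72346868255636 back z 79.31963431488907
tab [431.2 -80.9  74.8] [[423.0, -87.0, 70.0], [439.0, -75.0, 80.0]]
side nozzle 274 zmax 80.3 ctr [551.8 262.1  50.6] tip [554.3 255.8  75.7] ext [33. 27. 55.]
side nozzle 175 zmax 68.2 ctr [471.6 250.2  44.5] tip [472.5 245.4  63.9] ext [28. 23. 43.]
side nozzle 111 zmax 56.5 ctr [644.1 309.4  38.9] tip [645.7 306.6  52. ] ext [23. 20. 31.]
board z [16.89333842 19.41219527 21.52042787]
side lidrect ((491.8251953125, -79.08526611328125), (132.3202362060547, 302.9079284667969), 0.4536021649837494)
plane [-6.87909916e-02 -6.21584881e-03  1.17771156e+02] front z 88.24579350861677 back z 79.53560808070426
tab [434.  -77.5  73.9] [[426.0, -87.0, 69.0], [441.0, -71.0, 77.0]]
```

View pics/crop_top.png

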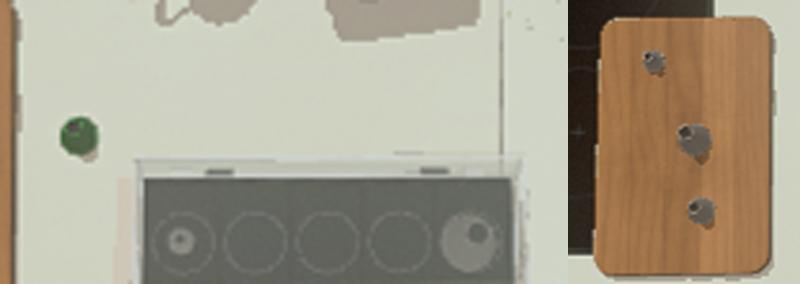

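View pics/crop_side.png

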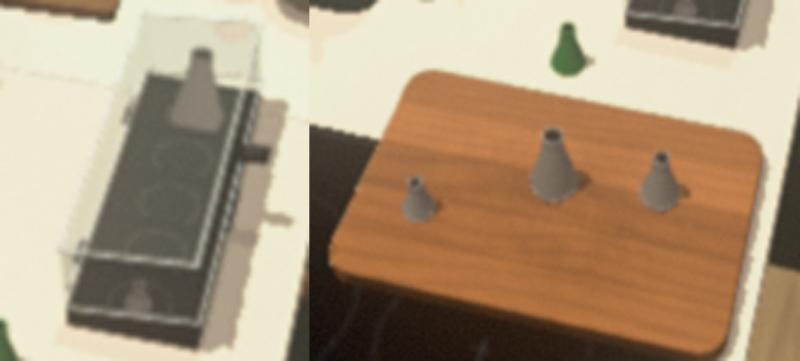

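```bash
python3 -m creep '{"slide":[[2.3,-5,0],[2.3,-5,0],[2.3,-5,0],[2.3,-5,0],[2.3,-5,0],[2.3,-5,0],[2.3,-5,0],[2.3,-5,0]],"turn":[0.147,0.147,0,0,0,0,0,0],"claw":[1,1,1,1,0.6,0.6,0.6,0.6]}' 20
python3 - <<'E'
from h import *
p,d=snap("top"); W=cloud("top",d);x,y,z=W[...,0],W[...,1],W[...,2]
for a,b in((400,450),(550,600),(600,650),(650,700),(700,750),(750,800),(800,850)):
    m=(x>a)&(x<b)&(y>-300)&(y<350); print(a,z[m].max() if m.any() else None)
# tray floor edges: dark pixels in z<40
E
```

```text
clock: 1.8
eef_pos: [343.5, 124.7, 405.0]
eef_rot: [3.141, 0.001, -3.141]
wrist_force: [1.2, -0.3, 0.1]
finger_gap: 58.2
finger_force: 0.0
400 82.47243031725884
550 85.57931223740866
600 967.9557705284205
650 943.0604524268692
700 700.6792812260717
750 233.04582736598923
800 136.7453058683666
```

```bash
python3 -m creep '{"slide":[[2.34,-5.1,0],[2.34,-5.1,0],[2.34,-5.1,0],[2.34,-5.1,0],[0,0,-4.5],[0,0,-4.5],[0,0,-3],[0,0,0]],"turn":[0,0,0,0,0,0,0,0],"claw":[0.5,0.5,0.5,0.5,0.5,0.5,0.5,0.5]}' 20
python3 - <<'E'
from h import *
snap("side"); p,d=snap("side"); 
y=cv2.resize(p[110:250,220:400],None,fx=4,fy=4,interpolation=cv2.INTER_CUBIC); cv2.imwrite('pics/a.png',y[:,:,::-1])
E
```

```text
clock: 2.85
eef_pos: [436.6, -77.5, 283.4]
eef_rot: [3.141, -0.003, -3.141]
wrist_force: [-0.6, -0.4, 0.4]
finger_gap: 47.0
finger_force: 0.0
```

View pics/a.png

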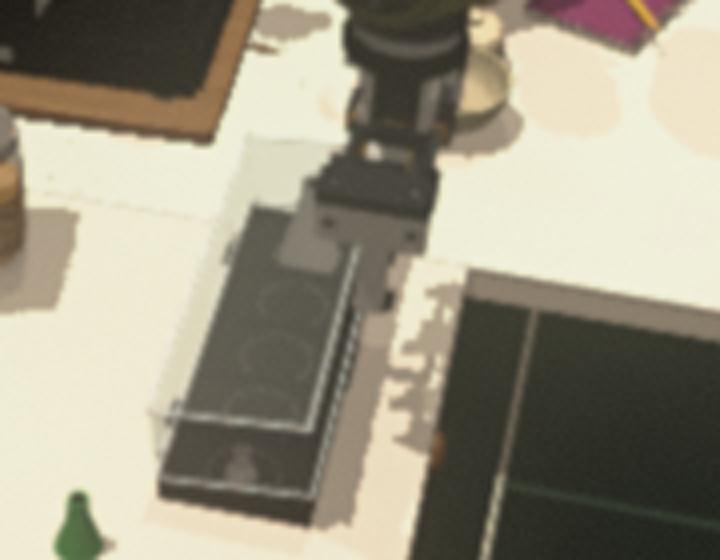

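The fingers straddle the tab just in front of the lid, at about (375,290) in the crop. I'll lower and grip.

```bash
python3 -m creep '{"slide":[[0,-0.15,-1.2],[0,0,-1.1],[0,0,0],[0,0,0],[0,0,0],[0,0,0],[0,0,0]],"turn":[0,0,0,0,0,0,0],"claw":[0.5,0.5,0.1,0,0,0,0]}' 20
```

```text
clock: 3.82
eef_pos: [437.0, -79.9, 262.1]
eef_rot: [-3.139, 0.001, -3.141]
wrist_force: [-1.0, -12.8, -0.7]
finger_gap: 15.9
finger_force: 20.0
```

```bash
python3 -m creep '{"slide":[[0.58,-0.08,1.12],[0.69,0,1.08],[0.8,0,1.0],[0.89,0,0.9],[0.98,0,0.8],[1.05,0,0.72],[1.12,0,0.6],[1.17,0,0.49]],"turn":[0,0,0,0,0,0,0,0],"claw":[0,0,0,0,0,0,0,0]}' 20
```

```text
clock: 4.82
eef_pos: [510.3, -79.9, 328.7]
eef_rot: [-3.142, -0.001, -3.142]
wrist_force: [0.0, -4.2, -10.5]
finger_gap: 15.6
finger_force: 20.0
```

```bash
python3 -m creep '{"slide":[[1.21,0,0.37],[1.25,0,0.24],[1.27,0,0.11],[1.27,0,0],[1.26,0,-0.13],[1.25,0,-0.26],[1.26,0,-0.41],[1.26,0,-0.53]],"turn":[0,0,0,0,0,0,0,0],"claw":[0,0,0,0,0,0,0,0]}' 20
python3 - <<'E'
from h import *
p,d=snap("side"); 
y=cv2.resize(p[90:250,200:400],None,fx=3.5,fy=3.5,interpolation=cv2.INTER_CUBIC); cv2.imwrite('pics/b.png',y[:,:,::-1])
E
```

```text
clock: 5.82
eef_pos: [610.9, -79.4, 322.7]
eef_rot: [3.141, 0.001, -3.141]
wrist_force: [-2.6, 6.7, -0.9]
finger_gap: 15.7
finger_force: 20.0
```

View pics/b.png

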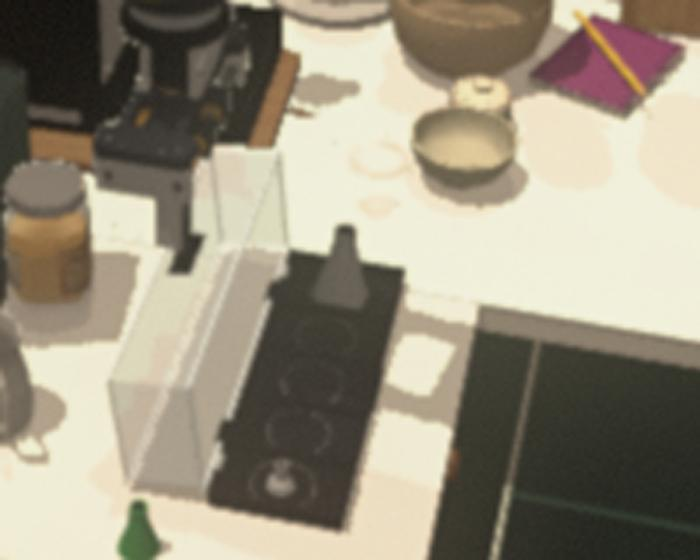

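The lid stands upright with its tab still in the fingers at about (185,255). I'll nudge it towards the stop, release it, rise and look again.

```bash
python3 -m creep '{"slide":[[0.4,0,-0.15],[0.3,0,-0.15],[0,0,0],[0,0,0],[0,0,0],[0,0,3],[0,0,5],[-3,4,3]],"turn":[0,0,0,0,0,0,0,0],"claw":[0,0,0,0.5,0.5,0.5,0.5,0.5]}' 20
python3 -m creep '{"slide":[[-2,5.5,0],[-2,5.5,0],[-1,5.5,0],[-1,5.5,0],[0,5.5,0],[0,5,0]],"turn":[0,0,0,0,0,0],"claw":[0.5,0.5,0.5,0.5,0.5,0.5]}' 20
python3 - <<'E'
from h import *
p,d=snap("top"); W=cloud("top",d); g=p.astype(int).sum(2)
y=cv2.resize(p[150:245,180:345],None,fx=4.5,fy=4.5,interpolation=cv2.INTER_CUBIC); cv2.imwrite('pics/c.png',y[:,:,::-1])
# project pixel rays to plane z
c=manip.calibration("top");K=np.array(c["intrinsics"]);T=np.array(c["pose"])
v,u=np.mgrid[0:384,0:512]; r=np.stack([(u-K[0,2])/K[0,0],-(v-K[1,2])/K[1,1],-np.ones(u.shape)],-1)@T[:3,:3].T
P=T[:3,3]+r*((18-T[2,3])/r[...,2])[...,None]
m=(P[...,0]>430)&(P[...,0]<570)&(P[...,1]>-250)&(P[...,1]<90)&(g<330)
m=cv2.morphologyEx(m.astype(np.uint8),cv2.MORPH_OPEN,np.ones((3,3)))
n,L,s,_=cv2.connectedComponentsWithStats(m); i=1+s[1:,4].argmax()
print(s[i]); q=P[L==i][:,:2].astype(np.float32)
print(cv2.minAreaRect(q),q.min(0),q.max(0),np.percentile(q,[1,99],axis=0))
for n_ in("top","side"):
  if n_=="side": p,d=snap(n_);W=cloud(n_,d)
  for a in((-240,-150),(10,70)):
    m=(W[...,0]>440)&(W[...,0]<552)&(W[...,1]>a[0])&(W[...,1]<a[1])&(W[...,2]>(24 if a[0]<0 else 19))&(W[...,2]<85)
    w=W[m]; t=w[w[:,2]>w[:,2].max()-14]; print(n_,len(w),w[:,2].max().round(),t.mean(0).round(1),w.mean(0).round(1))
E
```

```text
clock: 6.88
eef_pos: [587.4, -41.0, 431.5]
eef_rot: [-3.141, 0.003, 3.139]
wrist_force: [0.5, 0.8, -1.5]
finger_gap: 46.6
finger_force: 0.0
clock: 7.62
eef_pos: [526.8, 287.0, 429.9]
eef_rot: [3.141, 0.001, -3.141]
wrist_force: [0.1, 0.3, 0.0]
finger_gap: 46.7
finger_force: 0.0
[ 228  194   98   38 3228]
((497.7461242675781, -80.4364013671875), (109.11421203613281, 286.99627685546875), 1.2258927822113037) [ 443.38843 -224.42131] [554.0151    63.555862] [[ 446.0521405  -221.45276184]
 [ 547.26228943   62.01770985]]
top 112 76.0 [ 496.7 -192.4   70.6] [ 495.2 -190.8   51.4]
top 60 57.0 [549.9  65.   52.8] [520.2  43.9  24.2]
side 166 77.0 [ 499.5 -189.    69.5] [ 498.5 -183.4   48.2]
side 45 48.0 [551.5  67.7  41.8] [526.1  46.   24.2]
```

View pics/c.png

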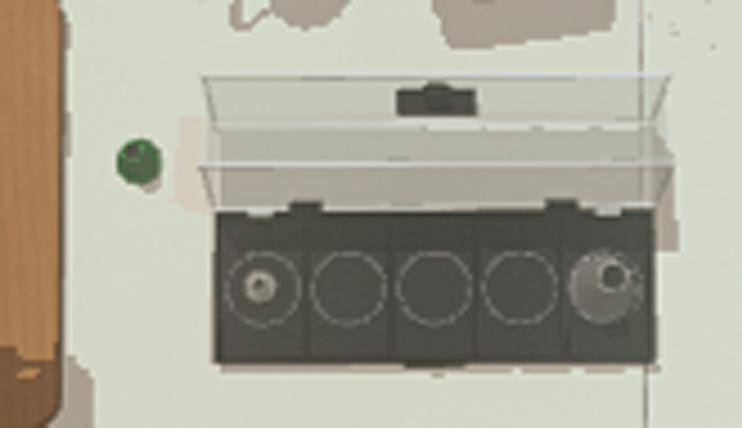

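The lid is up and all five compartments are clear. The small nozzle is on the left at crop (261,285), the big one on the right, and the empty circles are at about (348,289), (434,289) and (519,289).

Run:
```python
from h import *
c=manip.calibration("top");K=np.array(c["intrinsics"]);T=np.array(c["pose"])
def ray(u,v,z):
    r=T[:3,:3]@np.array([(u-K[0,2])/K[0,0],-(v-K[1,2])/K[1,1],-1]);return (T[:3,3]+r*(z-T[2,3])/r[2]).round(1)
for a,b,z in((262,289,4),(348,289,4),(434,289,4),(519,289,4),(434,362,18),(434,212,18),(217,289,18),(655,289,18),(217,360,18),(217,214,18),(655,214,18),(655,360,18),(434,115,127),(434,88,142)):
    print(a,b,ray(180+(a-1.75)/4.5,150+(b-1.75)/4.5,z))
for n in("top","side"):
    p,d=snap(n);W=cloud(n,d)
    m=(abs(W[...,1]+79.5)<30)&(W[...,0]>560)&(W[...,0]<660)&(W[...,2]>95)&(W[...,2]<160)&(p.astype(int).sum(2)<250)
    print(n,m.sum(),np.percentile(W[m],[5,50,95],axis=0).round().tolist() if m.any() else '')
```

```text
262 289 [495.3  34.4   4. ]
348 289 [495.5 -22.8   4. ]
434 289 [495.7 -80.    4. ]
519 289 [ 496.  -136.5    4. ]
434 362 [446.2 -79.7  18. ]
434 212 [545.4 -79.7  18. ]
217 289 [493.7  63.2  18. ]
655 289 [ 494.8 -225.2   18. ]
217 360 [447.   62.5  18. ]
217 214 [543.5  64.   18. ]
655 214 [ 544.7 -226.    18. ]
655 360 [ 448.2 -224.5   18. ]
434 115 [590.6 -77.2 127. ]
434 88 [604.6 -76.9 142. ]
top 86 [[596.0, -99.0, 110.0], [601.0, -78.0, 116.0], [608.0, -58.0, 140.0]]
side 0
```

```bash
python3 -m creep '{"slide":[[2.7,-3.2,-4],[0,0,-5],[0,0,-4],[0,0,-2.4],[0,0,-1],[0,0,0]],"turn":[0,0,0,0,0,0],"claw":[0.5,0.5,0.5,0.5,0.5,0.5]}' 12
python3 - <<'E'
from h import *
o=[]
for n,(a,b,w,h) in (("top",(120,145,90,90)),("side",(170,225,120,120))):
    p,d=snap(n); o.append(cv2.resize(p[b:b+h,a:a+w],(400,400),interpolation=cv2.INTER_CUBIC))
cv2.imwrite('pics/d.png',np.hstack(o)[:,:,::-1])
E
```

```text
clock: 8.57
eef_pos: [554.3, 252.5, 265.9]
eef_rot: [-3.142, 0.0, 3.141]
wrist_force: [0.2, 0.9, -0.3]
finger_gap: 46.8
finger_force: 0.0
```

View pics/d.png

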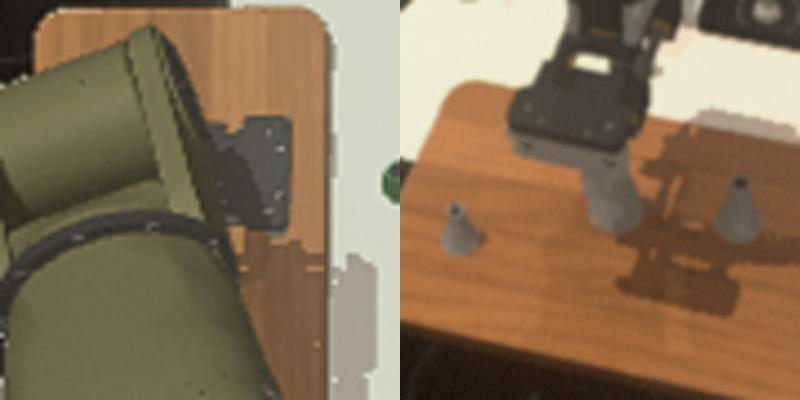

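The finger covers the tip of the middle nozzle at about (610,190) in the right half, as expected from this view. I'll correct 2 mm in y and close.

```bash
python3 -m creep '{"slide":[[0,0.22,0],[0,0,0],[0,0,0],[0,0,0],[0,0,0],[0,0,0],[0,0,0]],"turn":[0,0,0,0,0,0,0],"claw":[0.35,0.25,0,0,0,0,0]}' 12
python3 -m creep '{"slide":[[0,0,2],[0,0,4],[0,0,4],[0,0,2],[0,-5,0],[-1,-6,0],[-1,-6,0],[-1,-6,0]],"turn":[0,0,0,0,0,0,0,0],"claw":[0,0,0,0,0,0,0,0]}' 12
```

```text
clock: 9.55
eef_pos: [554.0, 255.3, 265.7]
eef_rot: [3.142, 0.0, -3.141]
wrist_force: [0.1, 0.4, 1.2]
finger_gap: 16.4
finger_force: 12.0
clock: 10.55
eef_pos: [523.3, 23.6, 385.7]
eef_rot: [-3.142, 0.0, -3.141]
wrist_force: [0.5, 0.1, -0.0]
finger_gap: 16.3
finger_force: 12.0
```

```bash
python3 -m creep '{"slide":[[-0.9,-5.4,0],[-0.9,-5.3,0],[-0.8,-5.3,0],[0,0,-4],[0,0,-4],[0,0,-3],[0,0,-1.3],[0,0,0]],"turn":[0,0,0,0,0,0,0,0],"claw":[0,0,0,0,0,0,0,0]}' 12
```

```text
clock: 11.55
eef_pos: [498.1, -134.7, 262.6]
eef_rot: [3.141, -0.001, -3.141]
wrist_force: [0.4, 0.3, -0.2]
finger_gap: 16.5
finger_force: 12.0
```

Run:
```python
from h import *
o=[]
for n,(a,b,w,h) in (("top",(215,165,120,80)),("side",(240,130,120,120))):
    p,d=snap(n); o.append(cv2.resize(p[b:b+h,a:a+w],(400*w//h if n=='top' else 400,400),interpolation=cv2.INTER_CUBIC))
o=np.hstack(o);cv2.imwrite('pics/e.png',cv2.resize(o,None,fx=.8,fy=.8)[:,:,::-1])
```

```text
(no output)
```

View pics/e.png

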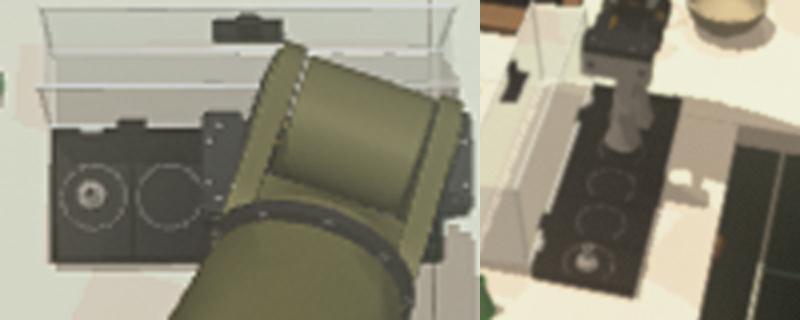

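The nozzle hangs over the compartment next to the big one at about (622,135), and the lid is clear. I'll lower it now.

```bash
python3 -m creep '{"slide":[[0,-0.2,-0.6],[0,0,-0.4],[0,0,-0.2],[0,0,-0.1],[0,0,0]],"turn":[0,0,0,0,0],"claw":[0,0,0,0,0]}' 12
```

```text
clock: 12.28
eef_pos: [498.0, -136.7, 249.6]
eef_rot: [3.142, -0.0, -3.141]
wrist_force: [0.5, 0.2, -0.1]
finger_gap: 16.4
finger_force: 12.0
```

```bash
python3 -m creep '{"slide":[[0,0,-0.06],[0,0,-0.05],[0,0,0]],"turn":[0,0,0],"claw":[0,0,0]}' 12
```

```text
clock: 12.65
eef_pos: [498.0, -136.7, 248.5]
eef_rot: [-3.142, -0.0, -3.141]
wrist_force: [0.5, 0.4, 0.3]
finger_gap: 16.4
finger_force: 12.0
```

```bash
python3 -m creep '{"slide":[[0,0,-0.05],[0,0,0],[0,0,0]],"turn":[0,0,0],"claw":[0,0,0]}' 12
```

```text
clock: 13.02
eef_pos: [498.0, -136.7, 248.2]
eef_rot: [-3.141, 0.0, -3.141]
wrist_force: [-0.2, -0.4, 1.8]
finger_gap: 16.6
finger_force: 12.0
```

```bash
python3 -m creep '{"slide":[[0,0,0],[0,0,0],[0,0,0],[0,0,2],[0,0,4],[0,0,5],[0,5,2],[-0.5,6,0]],"turn":[0,0,0,0,0,0,0,0],"claw":[0.22,0.3,0.4,0.4,0.4,0.5,0.5,0.5]}' 12
python3 -m creep '{"slide":[[-0.5,6,0],[-0.5,6,0],[-0.5,6,0],[-0.5,5,0],[0,4,-3],[0,0,-4],[0,0,-4],[0,0,-2]],"turn":[0,0,0,0,0,0,0,0],"claw":[0.5,0.5,0.5,0.5,0.5,0.5,0.5,0.5]}' 12
python3 - <<'E'
from h import *
o=[]
for n,(a,b,w,h) in (("top",(215,165,120,80)),("side",(170,150,160,160))):
    p,d=snap(n); o.append(cv2.resize(p[b:b+h,a:a+w],(400*w//h if n=='top' else 400,400),interpolation=cv2.INTER_CUBIC))
o=np.hstack(o);cv2.imwrite('pics/f.png',cv2.resize(o,None,fx=.8,fy=.8)[:,:,::-1])
E
```

```text
clock: 14.02
eef_pos: [492.9, -25.9, 379.7]
eef_rot: [-3.141, 0.003, 3.14]
wrist_force: [0.4, 0.5, -0.3]
finger_gap: 46.7
finger_force: 0.0
clock: 15.02
eef_pos: [472.5, 243.3, 245.9]
eef_rot: [-3.141, -0.002, -3.141]
wrist_force: [-0.7, -0.6, -0.6]
finger_gap: 46.8
finger_force: 0.0
```

View pics/f.png

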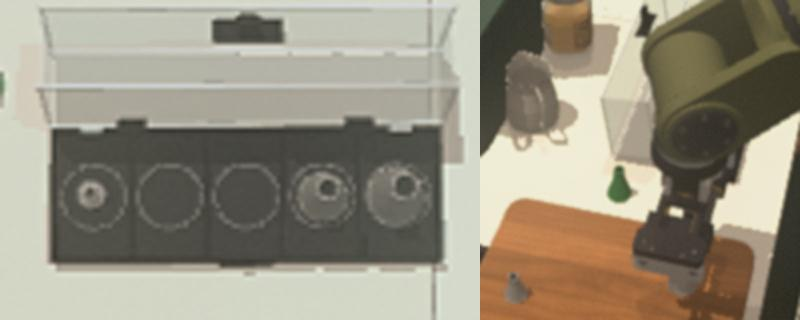

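The second biggest stands centred in its circle at (322,193). The gripper is at the middle nozzle but 8 mm low, so I'll raise it before gripping.

```bash
python3 -m creep '{"slide":[[0,0.05,0.8],[0,0,0],[0,0,0],[0,0,0],[0,0,0],[0,0,0],[0,0,0]],"turn":[0,0,0,0,0,0,0],"claw":[0.4,0.3,0.22,0,0,0,0]}' 12
python3 -m creep '{"slide":[[0,0,2],[0,0,4],[0,0,4],[0,-4,2],[0.5,-6,0],[0.5,-6,0],[0.5,-6,0],[0.5,-5,0]],"turn":[0,0,0,0,0,0,0,0],"claw":[0,0,0,0,0,0,0,0]}' 12
```

```text
clock: 16.0
eef_pos: [473.0, 243.8, 256.2]
eef_rot: [3.142, 0.0, -3.141]
wrist_force: [-0.0, -1.0, 5.1]
finger_gap: 13.2
finger_force: 12.0
clock: 17.0
eef_pos: [492.7, -28.3, 375.9]
eef_rot: [3.141, -0.0, 3.141]
wrist_force: [0.7, -0.0, -0.2]
finger_gap: 13.6
finger_force: 12.0
```

```bash
python3 -m creep '{"slide":[[0.5,-5.1,0],[0,0,-4],[0,0,-5],[0,0,-3],[0,0,-1],[0,0,0]],"turn":[0,0,0,0,0,0],"claw":[0,0,0,0,0,0]}' 12
python3 -m creep '{"slide":[[0,0,-0.4],[0,0,-0.1],[0,0,0],[0,0,0]],"turn":[0,0,0,0],"claw":[0,0,0,0]}' 12
```

```text
clock: 17.75
eef_pos: [498.1, -77.1, 246.2]
eef_rot: [3.141, -0.0, -3.141]
wrist_force: [-0.2, 0.6, -0.5]
finger_gap: 13.3
finger_force: 12.0
clock: 18.25
eef_pos: [498.0, -77.2, 241.3]
eef_rot: [-3.141, 0.0, -3.141]
wrist_force: [-0.1, 0.9, -0.8]
finger_gap: 13.9
finger_force: 12.0
```

```bash
python3 -m creep '{"slide":[[0,-0.25,-0.1],[0,0,-0.1],[0,0,-0.05],[0,0,0]],"turn":[0,0,0,0],"claw":[0,0,0,0]}' 12
python3 -m creep '{"slide":[[0,0,-0.05],[0,0,0],[0,0,0]],"turn":[0,0,0],"claw":[0,0,0]}' 12
```

```text
clock: 18.75
eef_pos: [498.1, -79.8, 238.8]
eef_rot: [-3.141, 0.0, -3.141]
wrist_force: [-1.3, -1.9, 4.6]
finger_gap: 13.4
finger_force: 12.0
clock: 19.12
eef_pos: [498.1, -79.8, 238.7]
eef_rot: [-3.141, 0.001, -3.141]
wrist_force: [-3.1, -1.5, 10.0]
finger_gap: 13.3
finger_force: 12.0
```

```bash
python3 -m creep '{"slide":[[0,0,0],[0,0,0],[0,0,0],[0,0,2],[0,0,5],[0,0,5],[0,5,2],[0,6,0]],"turn":[0,0,0,0,0,0,0,0],"claw":[0.2,0.3,0.4,0.4,0.4,0.4,0.4,0.4]}' 12
python3 -m creep '{"slide":[[1,6,0],[2,5,0],[3,5,0],[3,5,0],[3,4,0],[2.8,2.6,-3],[0,0,-5],[0,0,-3]],"turn":[0,0,0,0,0,0,0,0],"claw":[0.4,0.4,0.4,0.4,0.4,0.4,0.4,0.4]}' 12
```

```text
clock: 20.12
eef_pos: [497.9, 31.1, 379.8]
eef_rot: [3.142, 0.003, 3.14]
wrist_force: [0.4, -0.7, -0.9]
finger_gap: 37.4
finger_force: 0.0
clock: 21.12
eef_pos: [645.7, 306.5, 264.4]
eef_rot: [-3.14, -0.004, -3.141]
wrist_force: [0.9, 0.5, 0.3]
finger_gap: 37.4
finger_force: 0.0
```

```bash
python3 -m creep '{"slide":[[0,0,-1],[0,0,-1],[0,0,0]],"turn":[0,0,0],"claw":[0.4,0.4,0.4]}' 12
python3 - <<'E'
from h import *
o=[]
for n,(a,b,w,h) in (("top",(215,165,120,80)),("side",(130,220,120,120))):
    p,d=snap(n); o.append(cv2.resize(p[b:b+h,a:a+w],(400*w//h if n=='top' else 400,400),interpolation=cv2.INTER_CUBIC))
o=np.hstack(o);cv2.imwrite('pics/g.png',cv2.resize(o,None,fx=.8,fy=.8)[:,:,::-1])
E
```

```text
clock: 21.5
eef_pos: [646.0, 306.3, 248.5]
eef_rot: [3.141, 0.001, -3.141]
wrist_force: [-0.5, 0.0, 0.5]
finger_gap: 37.8
finger_force: 0.0
```

View pics/g.png

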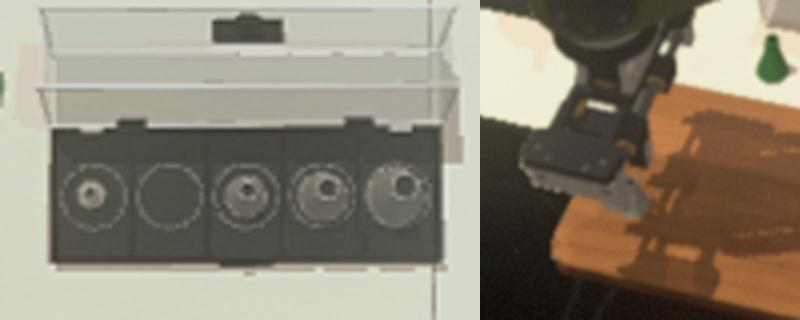

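The middle nozzle stands in its circle at (247,193). The gripper is over the small nozzle at about (628,195), so I'll lower and grip.

```bash
python3 -m creep '{"slide":[[0,-0.05,-0.55],[0,0,0],[0,0,0],[0,0,0],[0,0,0],[0,0,0],[0,0,0]],"turn":[0,0,0,0,0,0,0],"claw":[0.35,0.25,0.18,0,0,0,0]}' 12
python3 -m creep '{"slide":[[0,0,2],[0,0,4],[0,0,5],[-2,-4,2],[-3,-4.5,0],[-3,-4.5,0],[-3,-4.5,0],[-2,-5,0]],"turn":[0,0,0,0,0,0,0,0],"claw":[0,0,0,0,0,0,0,0]}' 12
```

```text
clock: 22.48
eef_pos: [646.0, 305.8, 242.6]
eef_rot: [3.142, 0.0, -3.141]
wrist_force: [-0.3, -0.5, -0.3]
finger_gap: 11.3
finger_force: 12.0
clock: 23.48
eef_pos: [514.5, 79.7, 374.2]
eef_rot: [3.141, 0.002, -3.141]
wrist_force: [0.9, -0.9, -0.7]
finger_gap: 11.5
finger_force: 12.0
```

```bash
python3 -m creep '{"slide":[[-1,-5.1,0],[-0.6,-5.1,0],[0,0,-4],[0,0,-5],[0,0,-3.5],[0,0,-1.5],[0,0,0]],"turn":[0,0,0,0,0,0,0],"claw":[0,0,0,0,0,0,0]}' 12
```

```text
clock: 24.35
eef_pos: [500.2, -21.2, 233.1]
eef_rot: [-3.142, 0.0, -3.141]
wrist_force: [0.7, 0.6, 0.7]
finger_gap: 11.0
finger_force: 12.0
```

```bash
python3 -m creep '{"slide":[[-0.2,-0.15,-0.3],[0,0,-0.2],[0,0,-0.15],[0,0,-0.08],[0,0,0]],"turn":[0,0,0,0,0],"claw":[0,0,0,0,0]}' 12
python3 -m creep '{"slide":[[0,0,-0.06],[0,0,0],[0,0,0]],"turn":[0,0,0],"claw":[0,0,0]}' 12
```

```text
clock: 24.98
eef_pos: [498.0, -22.7, 225.3]
eef_rot: [3.142, 0.0, -3.141]
wrist_force: [-0.4, -0.5, -1.3]
finger_gap: 11.3
finger_force: 12.0
clock: 25.35
eef_pos: [498.1, -22.8, 225.0]
eef_rot: [-3.141, 0.001, -3.141]
wrist_force: [-1.4, -1.0, 5.5]
finger_gap: 11.4
finger_force: 12.0
```

```bash
python3 -m creep '{"slide":[[0,0,0],[0,0,0],[0,0,0],[0,0,2],[0,0,5],[0,0,5],[0,5,4],[0,6,2]],"turn":[0,0,0,0,0,0,0,0],"claw":[0.18,0.3,0.4,0.4,0.4,0.4,0.4,0.4]}' 12
python3 -m creep '{"slide":[[0,6,0],[0,6,0],[0,5,0]],"turn":[0,0,0],"claw":[0.4,0.4,0.4]}' 12
python3 - <<'E'
from h import *
o=[]
for n,(a,b,w,h) in (("top",(215,165,120,80)),("side",(220,130,120,120))):
    p,d=snap(n); W=cloud(n,d); o.append(cv2.resize(p[b:b+h,a:a+w],(400*w//h if n=='top' else 400,400),interpolation=cv2.INTER_CUBIC))
    m=(abs(W[...,1]+79.5)<14)&(W[...,0]>560)&(W[...,0]<660)&(W[...,2]>95)&(W[...,2]<160)&(p.astype(int).sum(2)<300)
    print(n,m.sum(),np.percentile(W[m],[5,50,95],axis=0).round().tolist() if m.any() else '')
    t=m&(W[...,2]>128); print(W[t].mean(0))
o=np.hstack(o);cv2.imwrite('pics/k.png',cv2.resize(o,None,fx=.8,fy=.8)[:,:,::-1])
E
```

```text
clock: 26.35
eef_pos: [497.8, 86.1, 405.8]
eef_rot: [3.141, 0.003, 3.14]
wrist_force: [0.7, 1.1, -0.7]
finger_gap: 37.5
finger_force: 0.0
clock: 26.72
eef_pos: [497.5, 257.6, 403.4]
eef_rot: [3.142, -0.0, -3.141]
wrist_force: [0.7, 0.4, -0.1]
finger_gap: 37.7
finger_force: 0.0
top 66 [[593.0, -91.0, 110.0], [600.0, -78.0, 116.0], [608.0, -66.0, 141.0]]
[602.77013527 -79.09049782 137.60826184]
side 0 
[nan nan nan]<stdin>:7: RuntimeWarning: Mean of empty slice.
  ret = um.true_divide(
```

View pics/k.png

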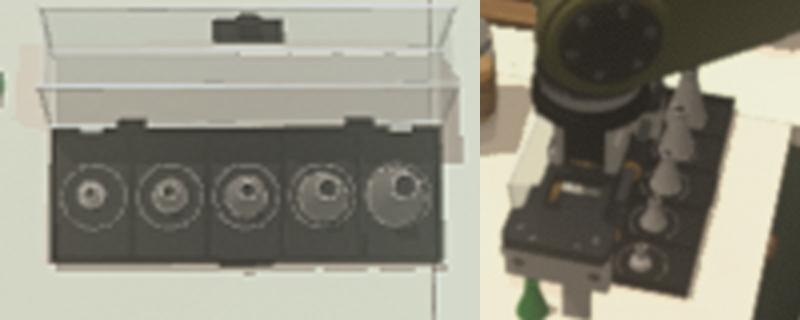

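All five nozzles stand upright in order of size, and the lid is still fully open. Next I'll fetch the tab to close it.

```bash
python3 -m creep '{"slide":[[1.8,-5.6,0],[1.8,-5.6,0],[1.8,-5.6,0],[1.8,-5.6,0],[1.8,-5.6,0],[1.8,-5.6,0],[0,0,-3.5],[0,0,0]],"turn":[0,0,0,0,0,0,0,0],"claw":[0.4,0.4,0.4,0.4,0.4,0.4,0.4,0.4]}' 20
```

```text
clock: 27.82
eef_pos: [605.5, -81.5, 366.1]
eef_rot: [3.141, -0.005, 3.14]
wrist_force: [0.0, 0.6, 0.5]
finger_gap: 37.5
finger_force: 0.0
```

```bash
python3 -m creep '{"slide":[[0,0.15,-2],[0,0,-2],[0,0,-0.5],[0,0,0],[0,0,0],[0,0,0],[0,0,0],[0,0,0]],"turn":[0,0,0,0,0,0,0,0],"claw":[0.4,0.4,0.4,0.3,0,0,0,0]}' 20
```

```text
clock: 28.82
eef_pos: [606.1, -79.1, 324.4]
eef_rot: [-3.141, 0.001, -3.141]
wrist_force: [-0.5, -0.6, 6.4]
finger_gap: 15.6
finger_force: 20.0
```

```bash
python3 -m creep '{"slide":[[-1.26,0,0.53],[-1.26,0,0.41],[-1.25,0,0.26],[-1.26,0,0.13],[-1.27,0,0],[-1.27,0,-0.11],[-1.25,0,-0.24],[-1.21,0,-0.37]],"turn":[0,0,0,0,0,0,0,0],"claw":[0,0,0,0,0,0,0,0]}' 20
```

```text
clock: 29.82
eef_pos: [504.8, -79.5, 330.3]
eef_rot: [-3.14, 0.001, 3.142]
wrist_force: [0.3, -8.7, 5.5]
finger_gap: 15.6
finger_force: 20.0
```

```bash
python3 -m creep '{"slide":[[-1.17,0,-0.49],[-1.12,0,-0.6],[-1.05,0,-0.72],[-0.98,0,-0.8],[-0.89,0,-0.9],[-0.8,0,-1],[-0.69,0,-1.08],[0,0,0]],"turn":[0,0,0,0,0,0,0,0],"claw":[0,0,0,0,0,0,0,0]}' 20
```

```text
clock: 30.82
eef_pos: [437.5, -79.9, 273.1]
eef_rot: [-3.139, -0.002, -3.141]
wrist_force: [-2.9, -15.6, 2.3]
finger_gap: 15.2
finger_force: 20.0
```

```bash
python3 -m creep '{"slide":[[-0.45,-0.1,-1],[-0.3,0,-0.8],[-0.1,0,-0.4],[0,0,-0.2],[0,0,0]],"turn":[0,0,0,0,0],"claw":[0,0,0,0,0]}' 20
```

```text
clock: 31.45
eef_pos: [428.7, -80.4, 249.0]
eef_rot: [-3.141, -0.005, -3.141]
wrist_force: [-9.3, -10.6, 3.9]
finger_gap: 15.7
finger_force: 20.0
```

```bash
python3 -m creep '{"slide":[[0.15,0,-0.2],[0,0,-0.15],[0,0,0]],"turn":[0,0,0],"claw":[0,0,0]}' 20
```

```text
clock: 31.82
eef_pos: [429.8, -80.4, 245.3]
eef_rot: [-3.141, -0.007, -3.141]
wrist_force: [-13.5, -11.8, 4.5]
finger_gap: 15.5
finger_force: 20.0
```

```bash
python3 -m creep '{"slide":[[-0.1,-0.05,-0.2],[0,0,-0.2],[0,0,0]],"turn":[0,0,0],"claw":[0,0,0]}' 20
python3 - <<'E'
from h import *
p,d=snap("side");W=cloud("side",d);z=W[...,2]
c=(W[...,0]>400)&(W[...,0]<620)&(W[...,1]>-30)&(W[...,1]<110)&(z>65)&(z<130)
w=W[c];print(len(w),"front",np.median(w[w[:,0]<465,2]),"back",np.median(w[w[:,0]>535,2]))
y=cv2.resize(p[120:250,220:380],None,fx=4,fy=4,interpolation=cv2.INTER_CUBIC); cv2.imwrite('pics/l.png',y[:,:,::-1])
E
```

```text
clock: 32.2
eef_pos: [430.1, -80.6, 243.2]
eef_rot: [-3.141, -0.0, -3.141]
wrist_force: [-7.2, -2.3, 21.8]
finger_gap: 15.7
finger_force: 20.0
1264 front 78.73342400416243 back 79.01456727674827
```

View pics/l.png

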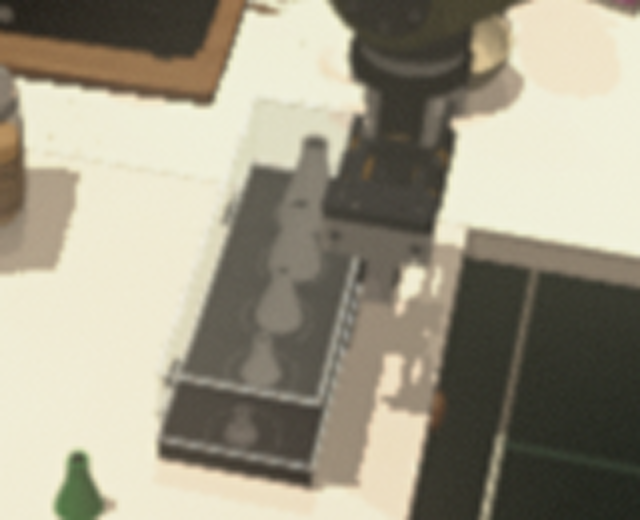

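The lid is closed: its front and back are both at 79 mm, the stop is felt at 22 N, and the nozzles stand inside. I'll release and back off.

```bash
python3 -m creep '{"slide":[[0,0,0],[0,0,0],[0,0,0],[-0.3,0,1],[0,0,4],[0,0,5],[0,0,5],[0,5,0]],"turn":[0,0,0,0,0,0,0,0],"claw":[0.4,0.4,0.4,0.4,0.4,0.4,0.4,0.4]}' 20
python3 -m creep '{"slide":[[0,6,0],[0,6,0],[0,6,0],[0,6,0],[0,4,0],[0,0,0]],"turn":[0,0,0,0,0,0],"claw":[0.4,0.4,0.4,0.4,0.4,0.4]}' 20
python3 - <<'E'
from h import *
p,d=snap("top","m.png");W=cloud("top",d);z=W[...,2]
c=(W[...,0]>400)&(W[...,0]<620)&(W[...,1]>-270)&(W[...,1]<110)&(z>65)&(z<130)
w=W[c];print(len(w),"front",np.median(w[(w[:,0]<465)&(w[:,0]>440),2]),"back",np.median(w[w[:,0]>535,2]))
E
```

```text
clock: 33.25
eef_pos: [427.6, -31.4, 396.1]
eef_rot: [-3.14, 0.006, 3.138]
wrist_force: [1.5, 1.4, -1.1]
finger_gap: 37.6
finger_force: 0.0
clock: 34.0
eef_pos: [427.0, 251.2, 392.4]
eef_rot: [-3.142, -0.0, -3.138]
wrist_force: [0.5, 0.0, 0.3]
finger_gap: 37.8
finger_force: 0.0
3817 front 79.28382299492569 back 79.19275015397523
```

View pics/m.png

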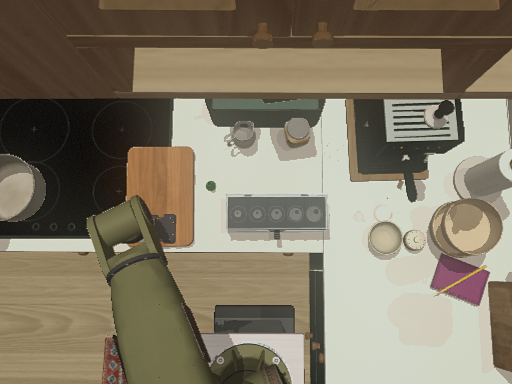

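The case is shut at (277,213) with five nozzles in order of size. The bowl at (385,237) and the jug at (243,133) have not moved.

```bash
python3 -c "
from cell import manip
print(manip.sign_off())"
```

```text
the job is handed in; nothing more can be done
None
```

I opened the lid fully, stood the three nozzles tip up so that all five run in order of size, closed the lid flat, left the bowl, jug and end nozzles in place, and handed the job in at about 34 s.

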